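# Hold the tilting jar carrier on its inspection mark

## Task

Lid inspection of the filled jars: using only the black-handled hand lever, lift the tilting jar carrier off its right-hand rest, bring the tip of its pointer to the index mark and keep it there, within 15 mm, for six seconds without a break. Then ease the carrier back down onto the same right-hand rest and let go of the lever. The carrier is top-heavy, is moved only through the lever's spring and tips over by itself: never let it swing fast, drop, or reach the left-hand rest, do not touch the carrier, its pointer or its jars, and leave the index mark and everything else on the table as they are.

Things in the scene. Friction and masses are not known exactly. Their poses are not given: they have to be found in the camera images.
- stand: fixed steel stand of the tilting carrier, base plate 170 x 500 x 14 mm; origin under the plate's middle, x away from the robot, y left, z up; turned by up to 0.25 rad. The axle runs along its x, 140 mm above the table. Along x from the robot: lever (-150 to -75 mm), carrier with jars (-40 to 40, 470 mm long along y), white scale arc, pointer and index mark (60 to 80)
- axle (a point): fixed point on the axle line, 115 mm before the stand's middle (towards the robot), about which lever_grip swings on a circle of 140 mm in the stand's y-z plane; axes as the stand's
- rocker (a joint): carrier's tilt (rad): 0 upright, positive = pointer leans left (stand's +y); from -0.30 (right-hand rest, the start) to 0.30. Nominal: inertia about the axle 0.047 kg m2, mass 2.2 kg, top-heavy: gravity tips it on with 0.44 N m x sin(tilt). Unequal jar fills add a steady torque of up to 0.09 N m. Bearing drag 0.01 N m s. With the lever held still it falls over, time constant about 0.7 s
- lever (a joint): lever's angle relative to the carrier (rad), positive left (stand's +y), -0.9 to 0.9; from upright it is rocker + lever. It turns on the same axle and a torsion spring joins it to the carrier: 0.33 N m/rad, damping 0.012 N m s, no torque at 0: a lever held left of the carrier pushes the carrier left. Let go, it springs back to 0. Mass 0.1 kg
- lever_grip (a point): grip point: middle of the lever's black round handle bar, 20 mm thick, 67 mm long, lying along the stand's x, 140 mm from the axle (280 mm above the table when upright); free on both sides and above; the bar may turn between the fingers. 34 mm beyond it (+x) is the lever's flat arm. Axes: x as the stand's, z up along the lever
- pointer_tip (a point): tip of the carrier's black pointer, an upright needle on the far side of the stand, 150 mm from the axle and 75 mm beyond the stand's middle
- carrier: the tilting carrier: aluminium tray 78 x 468 mm with 28 mm rim, pointer and four filled jars (60 mm wide, 88 mm high, gold lids) fixed in it; origin on the axle at the stand's middle, z along the pointer, jar tops 83 mm above the origin. Not to be touched, nor swung faster than 0.8 rad/s
- index (a joint): angle of the index mark about the axle from upright (rad, same sense as rocker): the tilt that the carrier must be held at; differs from run to run, stiff, not to be moved
- index_tip (a point): lower end of the index mark, a dark T-shaped plate 30 mm wide with a down-pointing cone, 20 mm high, just above the white scale arc and beyond the pointer tip; the pointer tip lies exactly here when rocker equals index
- jar_honey: loose filled glass jar with gold lid, 60 mm wide, 88 mm high, origin under its centre; a bystander, leave it alone
- jar_nuts: loose nut-filled glass jar with gold lid, 60 mm wide, 88 mm high, origin under its centre; a bystander, leave it alone
- jar_third: loose filled glass jar with gold lid, 60 mm wide, 88 mm high, origin under its centre; a bystander, leave it alone
- lid_stack: loose stack of gold jar lids, 55 mm wide, 46 mm high, origin under its centre; a bystander
- label_roll: loose roll of paper labels, 76 mm wide, 60 mm high, origin under its centre; a bystander
- scoop: loose white spoon lying flat, origin under it; a bystander

How it is judged:
By the outcome, as a careful person would: the job done as asked, in the order asked, and still so for the second after the job is handed in, with the robot touching nothing.
It also fails if it takes over 64 s, if anything falls off the work surface, if the arm or the gripper's body presses on something with over 40 N, if the wrist force passes 120 N, or if a joint passes its speed limit or range.

## Robot

A 6-joint arm with a two-finger parallel gripper is mounted at the origin on the work surface. World frame = base frame: x ahead of the robot, y to its left, z up, the work surface at z = 0. Lengths are in m, angles in degrees, forces in N, time in s.
With the tool pointing down it reaches from about 0.25 to 0.775 m from the base axis. Payload 4 kg.
Tool frame: the origin (TCP) lies on the centre line of the jaws, within the pads' length; the fingertips stand 25 mm ahead of it and the grasp point (between the pads) lies 6 mm ahead of it; z points along the fingers, y is the direction in which the jaws open and shut (so a half turn about z gives the same grasp; the last joint's range is limited). The gripper opens to 94 mm and grips with 3 to 60 N. Pads are 16 mm wide; open, the fingers measure 119 mm over their backs; the gripper's body (75 mm by 177 mm) begins 78 mm behind the grasp point.
Start: joints at [60.9, 4.996, 78.535, -0, 96.463, -5.907], TCP at [0.217, 0.506, 0.231] pointing down, gripper open.
Joint ranges: [-177.83, 177.83], [-43.37, 116.18], [15.69, 146.23], [-61.86, 241.86], [9.47, 152.12], [-147.06, 147.06]. Speed limits (degrees/s): [159.86, 159.86, 180, 180, 180, 180].

## Interface

Orientations are given as a 3x3 rotation matrix whose columns are the frame's x, y, z axes.
In Python, from bench import robot gives the robot as it stands.
- The arm moves only by the tool arm_command, never from a script. Its argument "deltas" is a list of rows, each a list of 7 numbers: the opening, from -1 (shut) to 1 (fully open), so that 0 is half open, then the shift along the tool's x, y, z in m, then the turn, a rotation vector about the tool's x, y, z in degrees. In form: [[grip, tx, ty, tz, rx, ry, rz], ...]. A call has 1 to 5 rows; each row is the pose to reach, as a shift and turn from the pose commanded when the call began, along the tool's axes at that moment; what a row does not reach only later rows make up. A row lasts 1/12 s, in which the tool goes at most 41.7 mm and 7.16 degrees, less where a joint would pass 70% of its speed; a pose out of reach is approached as far as the arm can. A call with a gripper value outside its range is refused whole. The fingers move at their own pace and stop on an object; "squeeze" is the grip in N (left out, the last holds). Time passes only in rows, so rows that repeat a pose let the fingers close. It gives the time, the measured TCP pose, the force and the opening at its end, in the units of the state.
- robot.read_state(): the state, without advancing time (a new reading comes with each control period).
- robot.get_image(name): name is "scene" or "top" or "wrist"; returns a dict with "img" (420x560x3 uint8, red, green, blue), "fx", "fy", "cx", "cy" (pixels), "k1" (the pictures are not rectified: a ray, as slopes to the right and down, at radius r is drawn at 1 + k1 r^2 times it, then the intrinsics apply), "T" (4x4, takes a point from camera to world coordinates); the wrist camera has in their place "T_tool_cam" (4x4, takes a point from camera to tool coordinates, whose origin is the TCP and whose axes are the flange's). Camera axes: x right, y up, looking along -z (the intrinsics and any distortion apply to the point x, -y, -z); pixel columns grow to the right and rows downward; lengths in m; the calibration is good to about 2 mm. A picture is of the moment at which its call begins: read the wrist's pose just before it. There is no depth.
- robot.hand_in(): hands the job in, once; it reports no verdict.
The state is a dict: "time": time; "q": joint angles; "dq": joint speeds; "joint_efforts": joint torques, N m; "eef_pos": TCP position; "ee_rot": TCP orientation; "wrist_force": force on the tool from outside, world axes, zero at the start; "ft_torque": the same for the moment, N m; "gripper_width": finger opening in m.
Only numpy, scipy, OpenCV 4.12 (cv2) and the standard library are available. Lean on these libraries where they do the work, as an engineer would, in place of code of your own. Each camera call takes 0.05 s, during which the arm holds its last target. There are 200 camera calls.

## Working session

There is one attempt and no reset: what is moved stays moved. The work goes in short steps, Python scripts to look and compute and a tool call to move; the robot and the scene stay as the last step left them, time stands still between calls to the robot, and variables do not carry over. Pictures are saved under pics/ and viewed, about 8 in all and at most 12, crops included, and the job is handed in when it is done.

Besides the shell and the picture viewer there is one more tool, called after "Emit:" as a command line: name --pt "numbers of a row" for each row, then --argument value for the rest. arm_command: Moves the arm, as the interface text tells. Its arguments: {"type":"object","properties":{"deltas":{"type":"array","items":{"type":"array","items":{"type":"number"}}},"squeeze":{"type":"number"}},"required":["deltas"]}

```bash
ls; mkdir -p pics; cat > h.py <<'E'
import numpy as np, cv2
from bench import robot
def grab(n,f):
    d=robot.get_image(n); cv2.imwrite(f'pics/{f}.png',d['img'][:,:,::-1])
    np.savez(f'pics/{f}.npz',**d); return d
E
python3 - <<'E'
from h import *
a=grab('scene','s0');b=grab('top','t0')
for d in(a,b): print(d['fx'],d['fy'],d['cx'],d['cy'],d['k1'],d['T'].round(3).tolist())
s=robot.read_state();print(s)
E
```

```text
pics
433.0135586032259 433.0135586032259 274.1428334879386 206.19452730809655 -0.07336314606433901 [[-0.013, -0.817, 0.576, 1.175], [1.0, -0.007, 0.013, -0.014], [-0.007, 0.577, 0.817, 1.096], [0.0, 0.0, 0.0, 1.0]]
459.4848625783257 459.4848625783257 279.1958560835737 210.41180826311935 -0.06439682321138304 [[-0.004, 0.994, -0.114, 0.407], [-1.0, -0.004, 0.001, -0.015], [0.001, 0.114, 0.994, 1.473], [0.0, 0.0, 0.0, 1.0]]
{'time': 0.1, 'q': array([ 6.08997574e+01,  5.03589194e+00,  7.86159586e+01,  7.35181777e-04,
        9.64623693e+01, -5.90404520e+00]), 'dq': array([ 0.06996109,  0.04483088, -0.23216751,  0.00147777,  0.03888185,
       -0.06163395]), 'joint_efforts': array([ 2.90656135e-03, -3.41254950e+01, -3.03301692e+01,  7.19337235e-02,
        3.04993778e-02, -1.11994450e-04]), 'eef_pos': array([0.21639033, 0.50516106, 0.22941259]), 'ee_rot': array([[-9.19161939e-01,  3.93878621e-01, -9.80662819e-04],
       [ 3.93879781e-01,  9.19160326e-01, -1.73566989e-03],
       [ 2.17743094e-04, -1.98162496e-03, -9.99998013e-01]]), 'wrist_force': array([ 0.59164076, -0.87655547, -0.301245  ]), 'ft_torque': array([0.03385854, 0.04950843, 0.07788906]), 'gripper_width': 0.09408292419275228}
```

View pics/s0.png

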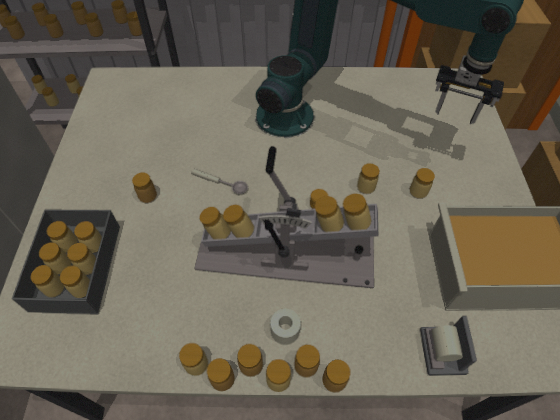

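View pics/t0.png

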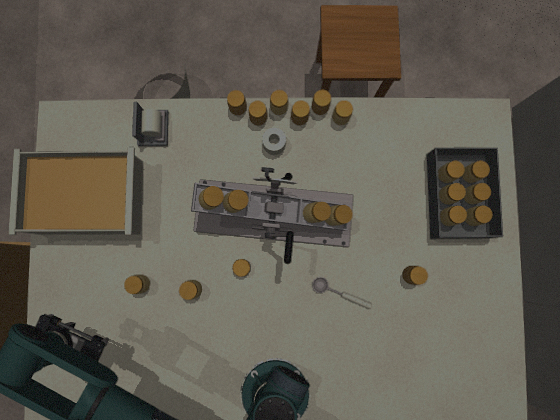

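The scene view is taken from the far side. The carrier is at about (290,220), the black lever handle at (270,160) and the pointer at (275,235). The top view has the stand at about (272,213) and the handle at (289,247). I'll zoom in on both.

```bash
python3 - <<'E'
import cv2,numpy as np
t=cv2.imread('pics/t0.png')[155:275,180:380];s=cv2.imread('pics/s0.png')[140:290,185:385]
g=lambda m:np.clip(255*(m/255.)**.6,0,255).astype('uint8')
cv2.imwrite('pics/c0.png',g(cv2.resize(t,None,fx=4,fy=4,interpolation=cv2.INTER_CUBIC)))
cv2.imwrite('pics/c1.png',g(cv2.resize(s,None,fx=4,fy=4,interpolation=cv2.INTER_CUBIC)))
E
```

```text
(no output)
```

View pics/c0.png

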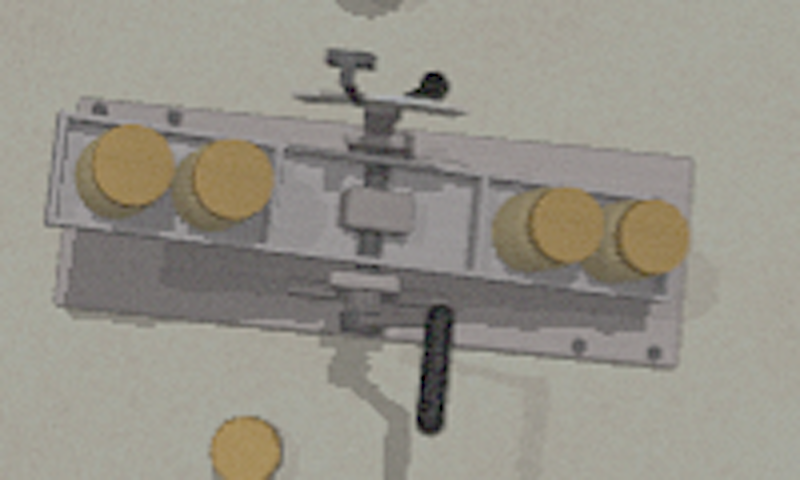

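View pics/c1.png

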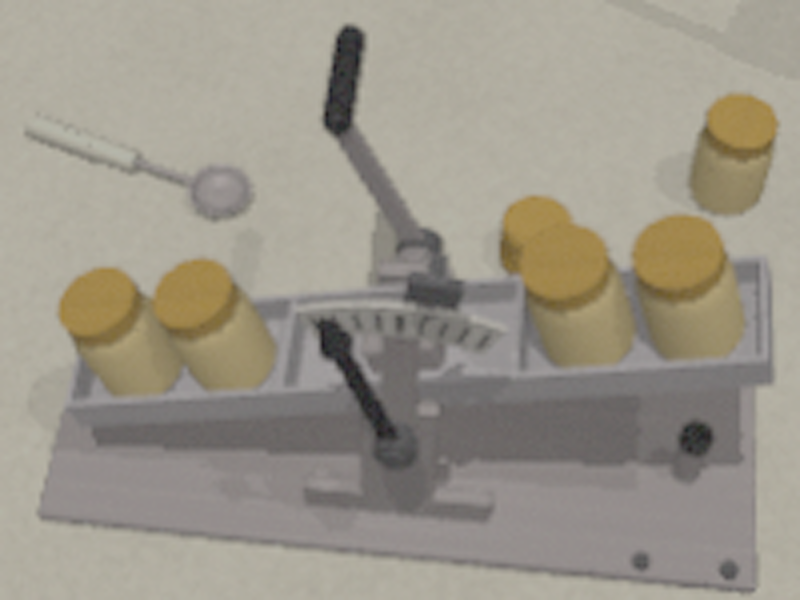

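```bash
cat >> h.py <<'E'
def ray(d,u,v):
    x=(u-d['cx'])/d['fx'];y=(v-d['cy'])/d['fy'];X,Y=x,y
    for _ in range(20):
        r2=X*X+Y*Y;X=x/(1+d['k1']*r2);Y=y/(1+d['k1']*r2)
    T=d['T'];return T[:3,3],T[:3,:3]@np.array([X,-Y,-1.])
def onz(d,u,v,z):
    o,r=ray(d,u,v);return o+r*(z-o[2])/r[2]
def tri(*obs):
    A=np.zeros((3,3));b=np.zeros(3);R=[ray(*q) for q in obs]
    for o,r in R:
        r=r/np.linalg.norm(r);P=np.eye(3)-np.outer(r,r);A+=P;b+=P@o
    p=np.linalg.solve(A,b);e=[np.linalg.norm(np.cross(p-o,r/np.linalg.norm(r))) for o,r in R]
    return p,max(e)
def proj(d,p):
    c=np.linalg.inv(d['T'])@np.r_[p,1];x,y=c[0]/-c[2],-c[1]/-c[2];k=1+d['k1']*(x*x+y*y)
    return d['cx']+d['fx']*k*x,d['cy']+d['fy']*k*y
E
python3 - <<'E'
from h import *
np.set_printoptions(precision=4,suppress=True)
t=dict(np.load('pics/t0.npz'));s=dict(np.load('pics/s0.npz'))
T=lambda x,y:(t,180+x/4-.4,155+y/4-.4)
S=lambda x,y:(s,185+x/4-.4,140+y/4-.4)
C=np.array([onz(*T(*p),.014) for p in [(82,97),(692,157),(678,365),(60,305)]])
m=C.mean(0);print(C,m)
for i in range(4):print(np.linalg.norm(C[i]-C[(i+1)%4]))
for i,j in((1,0),(2,3)):
    e=C[j]-C[i];print('yaw',np.arctan2(-e[0],e[1]))
e=C[2]-C[3];ya=np.mean([np.arctan2(-(C[0]-C[1])[0],(C[0]-C[1])[1]),np.arctan2(-(C[3]-C[2])[0],(C[3]-C[2])[1])])
R=np.array([[np.cos(ya),-np.sin(ya),0],[np.sin(ya),np.cos(ya),0],[0,0,1]]);o=np.array([m[0],m[1],0])
loc=lambda p:R.T@(p-o)
for n,a,b in[('h near',(430,428),(350,33)),('h far',(440,314),(337,125)),('ptr tip',(433,85),(330,338)),('index plate',(350,58),(435,291))]:
    p,er=tri(T(*a),S(*b));q=loc(p);print(n,p,q,er,'ang',np.arctan2(q[1],q[2]-.14),'rad',np.hypot(q[1],q[2]-.14))
E
```

```text
[[ 0.6769  0.238   0.014 ]
 [ 0.6262 -0.253   0.014 ]
 [ 0.4595 -0.2382  0.014 ]
 [ 0.5089  0.2529  0.014 ]] [ 0.5679 -0.0001  0.014 ]
0.4936044417912358
0.16736206345252197
0.49362388772628013
0.1686544706697866
yaw -0.10287279119305813
yaw -0.10025377152884371
h near [ 0.41   -0.036   0.2723] [-0.1534 -0.0518  0.2723] 0.0005505390247885032 ang -0.3731139837852358 rad 0.14210778887042388
h far [ 0.4843 -0.043   0.269 ] [-0.0788 -0.0512  0.269 ] 0.0006047307785659649 ang -0.3778342049543285 rad 0.1387669010720474
ptr tip [ 0.6379 -0.0417  0.2633] [ 0.0739 -0.0343  0.2633] 0.0016727213954029325 ang -0.27140916360113765 rad 0.12802000610148126
index plate [0.6445 0.0144 0.3212] [0.0747 0.0222 0.3212] 0.0004618832693808273 ang 0.12176323308888265 rad 0.1825890825039575
```

The geometry agrees: plate 494 x 168 mm, yaw -0.10, and the lever radius of 140 mm matches. The index is at about +0.12 rad. I'll lift and align the tool with the stand.

Emit:
arm_command --pt "1 0 0 -0.035 0 0 -3.5" --pt "1 0 0 -0.07 0 0 -7" --pt "1 0 0 -0.105 0 0 -10.5" --pt "1 0 0 -0.14 0 0 -14" --pt "1 0 0 -0.17 0 0 -17.4"

```text
time: 0.52
eef_pos: [0.2165, 0.5053, 0.4026]
ee_rot: [[-0.995, 0.098, 0.0], [0.098, 0.995, 0.001], [-0.0, 0.001, -1.0]]
wrist_force: [0.3, 0.9, -0.1]
gripper_width: 0.0942
```

Emit:
arm_command --pt "1 -0.019 -0.035 0 0 0 0" --pt "1 -0.038 -0.07 0 0 0 0" --pt "1 -0.057 -0.104 0 0 0 0" --pt "1 -0.076 -0.139 0 0 0 0" --pt "1 -0.095 -0.173 0 0 0 0"

```text
time: 0.93
eef_pos: [0.2938, 0.3222, 0.4]
ee_rot: [[-0.995, 0.1, -0.0], [0.1, 0.995, -0.001], [0.0, -0.001, -1.0]]
wrist_force: [2.0, -0.1, 0.6]
gripper_width: 0.0942
```

Emit:
arm_command --pt "1 -0.019 -0.035 0 0 0 0" --pt "1 -0.038 -0.07 0 0 0 0" --pt "1 -0.057 -0.104 0 0 0 0" --pt "1 -0.076 -0.139 0 0 0 0" --pt "1 -0.095 -0.173 0 0 0 0"

```text
time: 1.35
eef_pos: [0.3707, 0.1402, 0.4002]
ee_rot: [[-0.995, 0.101, -0.0], [0.101, 0.995, 0.0], [0.0, 0.0, -1.0]]
wrist_force: [0.2, 0.3, 0.2]
gripper_width: 0.0941
```

Emit:
arm_command --pt "1 -0.019 -0.035 0 0 0 0" --pt "1 -0.038 -0.07 0 0 0 0" --pt "1 -0.057 -0.104 0 0 0 0" --pt "1 -0.076 -0.139 0 0 0 0" --pt "1 -0.095 -0.173 0 0 0 0"

```text
time: 1.77
eef_pos: [0.4479, -0.0417, 0.4002]
ee_rot: [[-0.995, 0.101, -0.0], [0.101, 0.995, 0.0], [0.0, 0.0, -1.0]]
wrist_force: [1.1, -0.0, 0.2]
gripper_width: 0.094
```

```bash
python3 - <<'E'
from h import *
np.set_printoptions(precision=4,suppress=True)
s=robot.read_state();print(s['time'],s['eef_pos'],s['ee_rot'])
d=grab('scene','s1')
grab('wrist','w1')
print(s['q'])
hsv=cv2.cvtColor(d['img'],cv2.COLOR_RGB2HSV)
for n,(u,v) in dict(lid=(209,215),lid2=(234,212),lid4=(355,202),body=(240,228),body4=(358,220),third=(316,196)).items(): print(n,hsv[v,u],d['img'][v,u])
E
```

```text
1.7667 [ 0.4479 -0.0417  0.4002] [[-0.9948  0.1015 -0.0002]
 [ 0.1015  0.9948  0.0003]
 [ 0.0003  0.0003 -1.    ]]
[-12.5513  -6.0719  70.29     0.0152 115.7994 -96.7211]
lid [ 19 179 121] [121  89  36]
lid2 [ 19 181 120] [120  89  35]
lid4 [ 19 179 121] [121  89  36]
body [ 21 119 116] [116 100  62]
body4 [ 21 119 111] [111  96  59]
third [ 19 182 130] [130  96  37]
```

View pics/w1.png

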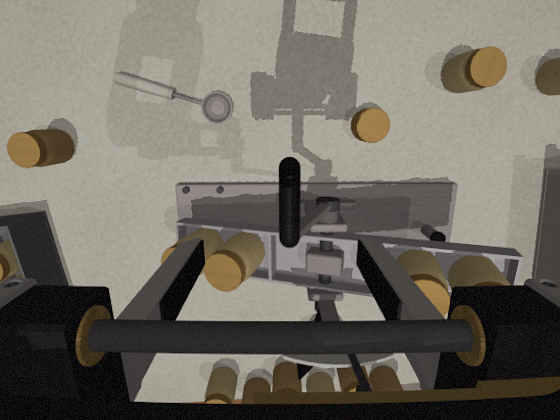

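Wrist view: the handle runs from (290,158) to (290,247), lined up between the fingers (roughly columns 180 and 385). Next I'll correct the grasp position and build the tilt measurement from the lids.

```bash
cat >> h.py <<'E'
# ---- tilt from lids
YAW=-0.1016;cR,sR=np.cos(YAW),np.sin(YAW)
R=np.array([[cR,-sR,0],[sR,cR,0],[0,0,1]]);O=np.array([.5679,-.0001,.14])
def lids(d):
    h=cv2.cvtColor(cv2.GaussianBlur(d['img'],(3,3),0),cv2.COLOR_RGB2HSV)
    m=((h[...,1]>152)&(h[...,0]>12)&(h[...,0]<26)).astype('uint8')
    n,_,st,c=cv2.connectedComponentsWithStats(m)
    return [(c[i],st[i,4]) for i in range(1,n) if st[i,4]>60 and 190<c[i][0]<390 and 160<c[i][1]<250]
def lidpt(y,th,z=.081,x=0):
    return O+R@np.array([x,y*np.cos(th)+z*np.sin(th),-y*np.sin(th)+z*np.cos(th)])
def lever(s):
    p=s['eef_pos']+.006*s['ee_rot'][:,2];q=R.T@(p-O)
    return q,np.arctan2(q[1],q[2]),np.hypot(q[1],q[2])
E
python3 - <<'E'
from h import *
np.set_printoptions(precision=4,suppress=True)
d=dict(np.load('pics/s1.npz'))
L=lids(d)
from scipy.optimize import brentq
for c,a in L:
    # y with tilt -.3: solve
    f=lambda y:proj(d,lidpt(y,-.3))[0]-c[0]
    y=brentq(f,-.3,.3);print(c,a,'y',y,'row pred',proj(d,lidpt(y,-.3))[1])
w=dict(np.load('pics/w1.npz'));s=robot.read_state()
Tt=np.eye(4);Tt[:3,:3]=s['ee_rot'];Tt[:3,3]=s['eef_pos'];w['T']=Tt@w['T_tool_cam']
for p in((290,158),(290,247)):print(onz(w,*p,.2715))
m=(onz(w,290,158,.2715)+onz(w,290,247,.2715))/2
print('mid',m,'tool delta',s['ee_rot'].T@(m-[0,0,-.006]-s['eef_pos']),R.T@(m-O))
E
```

```text
[369.7612 171.2836] 201 y 0.22882276382609698 row pred 201.45966396247965
[322.9961 203.2824] 510 y 0.11828433115349327 row pred 205.527770379826
[354.3778 204.2528] 360 y 0.19317831615159356 row pred 202.79856957478222
[233.2103 214.4448] 290 y -0.11530621469594632 row pred 213.32079932924873
[209.6455 216.3806] 268 y -0.18231737869413592 row pred 215.36234500073647
[ 0.4031 -0.0297  0.2715]
[ 0.4872 -0.0382  0.2715]
mid [ 0.4452 -0.0339  0.2715] tool delta [0.0044 0.0097 0.1205] [-0.1187 -0.0461  0.1315]
```

Emit:
arm_command --pt "1 0.002 0.006 0.024 0 0 0" --pt "1 0.002 0.006 0.05 0 0 0" --pt "1 0.002 0.006 0.08 0 0 0" --pt "1 0.002 0.006 0.105 0 0 0" --pt "1 0.002 0.006 0.121 0 0 0"

```text
time: 2.28
eef_pos: [0.4449, -0.0322, 0.2761]
ee_rot: [[-0.995, 0.1, -0.005], [0.1, 0.995, 0.001], [0.005, 0.001, -1.0]]
wrist_force: [0.3, -0.7, 0.8]
gripper_width: 0.0943
```

```bash
python3 - <<'E'
from h import *
np.set_printoptions(precision=4,suppress=True)
s=robot.read_state();print(s['time'],s['eef_pos'],lever(s))
grab('wrist','w2')
d=grab('scene','s2')
for c,a in lids(d):print(c,a)
w=cv2.imread('pics/w2.png')
cv2.imwrite('pics/m2.png',np.hstack([cv2.resize(w,(400,300)),cv2.resize(cv2.imread('pics/s2.png')[100:280,170:410],(400,300))]))
E
```

```text
2.2833 [ 0.4449 -0.0322  0.2761] (array([-0.1191, -0.0444,  0.1301]), np.float64(-0.32907024747648883), np.float64(0.13744983710825562))
[369.7839 171.2915] 199
[323.1067 203.3261] 506
[354.3296 204.2742] 361
[233.1667 214.4549] 288
[209.7004 216.4157] 267
```

View pics/m2.png

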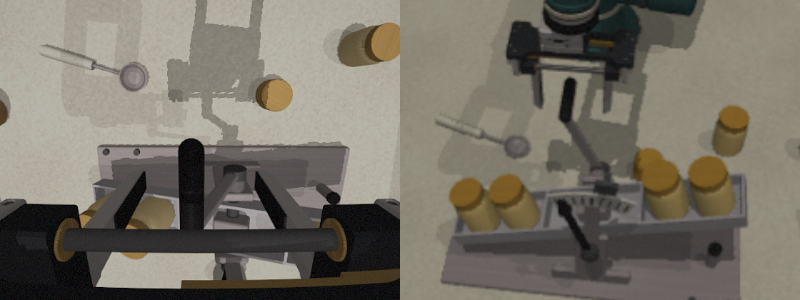

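The fingers straddle the handle in both views. It sits about 7 mm towards -y of the jaw centre, so I'll shift and close.

Emit:
arm_command --pt "1 0 -0.003 0 0 0 0" --pt "0.3 0 -0.006 0 0 0 0" --pt "-0.2 0 -0.006 0 0 0 0" --pt "-1 0 -0.006 0 0 0 0" --pt "-1 0 -0.006 0 0 0 0" --squeeze 10

```text
time: 2.8
eef_pos: [0.4462, -0.0395, 0.2807]
ee_rot: [[-0.995, 0.101, 0.002], [0.101, 0.995, -0.0], [-0.002, -0.0, -1.0]]
wrist_force: [-0.3, 0.8, 0.7]
gripper_width: 0.0708
```

Emit:
arm_command --pt "-1 0 0 0 0 0 0" --pt "-1 0 0 0 0 0 0"

```text
time: 2.97
eef_pos: [0.4459, -0.0394, 0.2798]
ee_rot: [[-0.995, 0.101, 0.001], [0.101, 0.995, -0.0], [-0.001, 0.0, -1.0]]
wrist_force: [0.3, 0.1, 0.1]
gripper_width: 0.0576
```

```bash
python3 - <<'E'
from h import *
np.set_printoptions(precision=4,suppress=True)
s=robot.read_state();print(s['time'],s['eef_pos'],lever(s),s['gripper_width'],s['wrist_force'])
d=grab('scene','s3')
for c,a in lids(d):print(c,a)
E
```

```text
2.9667 [ 0.4459 -0.0394  0.2798] (array([-0.1174, -0.0515,  0.1338]), np.float64(-0.36714689513565996), np.float64(0.1433671848510033)) 0.057559494613211186 [0.2921 0.1114 0.0754]
[369.7576 171.2828] 198
[323.0314 203.2667] 510
[354.3657 204.2798] 361
[233.231  214.4793] 290
[209.7122 216.4096] 271
```

Emit:
arm_command --pt "-1 0 0 0.002 0 0 0" --pt "-1 0 0 0.002 0 0 0" --pt "-1 0 0 0.002 0 0 0" --pt "-1 0 0 0.002 0 0 0" --pt "-1 0 0 0.002 0 0 0"

```text
time: 3.43
eef_pos: [0.4458, -0.0393, 0.2775]
ee_rot: [[-0.995, 0.101, -0.0], [0.101, 0.995, 0.0], [0.0, 0.0, -1.0]]
wrist_force: [-0.3, -0.4, 0.3]
gripper_width: 0.0201
```

Emit:
arm_command --pt "-1 0 0 0 0 0 0" --pt "-1 0 0 0 0 0 0"

```text
time: 3.6
eef_pos: [0.4458, -0.0393, 0.2775]
ee_rot: [[-0.995, 0.101, 0.0], [0.101, 0.995, 0.0], [-0.0, 0.0, -1.0]]
wrist_force: [-0.0, 0.1, 0.2]
gripper_width: 0.0194
```

```bash
cat > m.py <<'E'
# usage: m.py ty tz target horizon [nimg]   (ty,tz = last rows just sent; 5-row call, ramp over 3 rows)
import sys,json,os
from h import *
from scipy.optimize import least_squares,minimize_scalar
ty,tz,tgt,H=map(float,sys.argv[1:5]);H=int(H);nimg=int(sys.argv[5]) if len(sys.argv)>5 else 2
F='log.json';s=robot.read_state()
if os.path.exists(F): g=json.load(open(F))
else:
    q,a,r=lever(s);g=dict(p=[q[1],q[2]],bp=[[s['time'],a]],ms=[],b=0.,ref=None)
if len(g['ms']):
    a0=g['bp'][-1][1];g['p']=[g['p'][0]+ty,g['p'][1]-tz];a1=float(np.arctan2(*g['p']));t0=s['time']-5/12
    g['bp']+=[[t0,a0],[t0+.25,a1]]
# ---- measure tilt
Y=[.1932,-.1153,-.1823];P=lambda d,th:np.array([proj(d,lidpt(y,th)) for y in Y])
ths=[]
for i in range(nimg):
    t=robot.read_state()['time'];d=grab('scene','last' if i else 'first')
    c=np.array([x for x,a in lids(d)])
    if g['ref'] is None:
        b0=P(d,-.3);g['ref']=[(c[np.argmin(((c-p)**2).sum(1))]-p).tolist() for p in b0]
    off=np.array(g['ref'])
    dist=lambda th:np.linalg.norm((P(d,th)+off)[:,None]-c[None],axis=2).min(1)
    f=lambda th:np.minimum(dist(th)**2,64).sum()
    G=np.linspace(-.36,.36,73);k=G[np.argmin([f(x) for x in G])]
    r=minimize_scalar(f,bounds=(k-.012,k+.012),method='bounded');ths.append((t,r.x,dist(r.x).round(1)));g['ms'].append([t,float(r.x)])
tn=robot.read_state()['time']
bp=np.array(g['bp']);ms=np.array(g['ms'])
DT=.01
def sim(th,w,b,t0,t1,u):
    n=max(1,int(round((t1-t0)/DT)));h=(t1-t0)/n;out=[(t0,th,w)]
    T=t0+h*np.arange(n);U=np.interp(T+h/2,*u.T)
    for i in range(n):
        al=(.44*np.sin(th)+b+.33*(U[i]-th)-.022*w)/.047
        w+=al*h;th+=w*h
        if th<-.3: th,w=-.3,max(w,0.)
        out.append((T[i]+h,th,w))
    return np.array(out)
# ---- estimate th,w,b
i0=np.searchsorted(ms[:,0],tn-1.9);M=ms[i0:];tw=M[0,0];rest=M[0,1]<-.29 and len(ms)>0 and np.all(M[:2,1]<-.29)
def res(x):
    o=sim(x[0],x[1],x[2],tw,tn+1e-3,bp);e=(np.interp(M[:,0],o[:,0],o[:,1])-M[:,1])/.004
    pr=[(x[0]+.3)/.001,x[1]/.002] if rest else [0,0]
    return np.r_[e,pr,(x[2]-g['b'])/.03]
fit=least_squares(res,[max(M[0,1],-.3),0,g['b']],diff_step=1e-3);x=fit.x
o=sim(*x,tw,tn+1e-3,bp);th,w=o[-1,1:];b=x[2];g['b']=float(b)
# ---- plan H calls of .417+nimg*.05
Ts=5/12+.05*nimg;cur=bp[-1,1]
def prof(us):
    u=[[tn,cur]];v=cur
    for k,z in enumerate(us):u+=[[tn+k*Ts,v],[tn+k*Ts+.25,z]];v=z
    return np.array(u+[[tn+99,v]])
ueq=tgt-(.44*np.sin(tgt)+b)/.33
def cost(us):
    o=sim(th,w,b,tn,tn+H*Ts,prof(us));return np.r_[(o[-1,1]-tgt)/.01,o[-1,2]/.02,np.diff(np.r_[cur,us,ueq])/.25]
us=least_squares(cost,np.linspace(cur,ueq,H+1)[1:],diff_step=1e-3).x
json.dump(g,open(F,'w'))
q,am,rm=lever(s)
print('t%.2f'%tn,'meas',[(round(z[1],3),z[2].tolist()) for z in ths],'res',(fit.fun[:len(M)]*.004).round(3)[-6:])
print('th %.3f w %.3f b %.3f | lever cmd %.3f meas %.3f r %.4f u %s ueq %.3f'%(th,w,b,cur,am,rm,us.round(2),ueq))
if len(sys.argv)>6: us[0]=float(sys.argv[6])
rr=.14
for k in(1,2,3):
    a=cur+(us[0]-cur)*k/3;print('row',k,'ty %.4f tz %.4f'%(rr*np.sin(a)-g['p'][0],-(rr*np.cos(a)-g['p'][1])))
oo=sim(th,w,b,tn,tn+H*Ts,prof(us));print('pred',oo[::25,1].round(2),'w',oo[::25,2].round(2))
E
rm -f log.json; python3 - <<'E'
from h import *
s=robot.read_state();print(s['time'],s['eef_pos'],lever(s),s['gripper_width'],s['wrist_force'])
E
```

```text
3.6 [ 0.44578289 -0.03934889  0.27745406] (array([-0.11750641, -0.05143163,  0.13145406]), np.float64(-0.37294212584901115), np.float64(0.14115729513769704)) 0.019427835286143925 [-0.01112927  0.06370625  0.18896046]
```

Gripped, with opening 19.4 mm, radius 0.141 m and angle -0.373. Initialise the log and ask for a first lever step to -0.20.

```bash
python3 m.py 0 0 0.0 5 2 -0.2
```

```text
t3.70 meas [(np.float64(-0.3), [0.0, 0.0, 0.0]), (np.float64(-0.3), [0.1, 0.0, 0.0])] res [0. 0.]
th -0.300 w 0.000 b 0.000 | lever cmd -0.373 meas -0.373 r 0.1412 u [-0.31 -0.25 -0.19 -0.12 -0.06] ueq 0.000
row 1 ty 0.0080 tz -0.0016
row 2 ty 0.0158 tz -0.0039
row 3 ty 0.0236 tz -0.0058
pred [-0.3 -0.3 -0.3 -0.3 -0.3 -0.3 -0.3 -0.3 -0.3 -0.3 -0.3] w [0. 0. 0. 0. 0. 0. 0. 0. 0. 0. 0.]
```

Emit:
arm_command --pt "-1 0 0.008 -0.0015 0 0 0" --pt "-1 0 0.016 -0.004 0 0 0" --pt "-1 0 0.0235 -0.006 0 0 0" --pt "-1 0 0.0235 -0.006 0 0 0" --pt "-1 0 0.0235 -0.006 0 0 0"

```text
time: 4.12
eef_pos: [0.4485, -0.0152, 0.2843]
ee_rot: [[-0.995, 0.099, 0.002], [0.099, 0.995, 0.0], [-0.002, 0.0, -1.0]]
wrist_force: [-0.4, -0.8, 5.2]
gripper_width: 0.0196
```

```bash
python3 m.py 0.0235 -0.006 0.0 5 2 -0.05
```

```text
t4.22 meas [(np.float64(-0.3), [0.1, 0.1, 0.0]), (np.float64(-0.3), [0.0, 0.0, 0.0])] res [0. 0. 0. 0.]
th -0.300 w 0.000 b 0.000 | lever cmd -0.200 meas -0.194 r 0.1410 u [-0.17 -0.13 -0.1  -0.07 -0.03] ueq 0.000
row 1 ty 0.0070 tz -0.0010
row 2 ty 0.0139 tz -0.0018
row 3 ty 0.0209 tz -0.0024
pred [-0.3 -0.3 -0.3 -0.3 -0.3 -0.3 -0.3 -0.3 -0.3 -0.3 -0.3] w [0. 0. 0. 0. 0. 0. 0. 0. 0. 0. 0.]
```

Emit:
arm_command --pt "-1 0 0.007 -0.001 0 0 0" --pt "-1 0 0.014 -0.002 0 0 0" --pt "-1 0 0.021 -0.0025 0 0 0" --pt "-1 0 0.021 -0.0025 0 0 0" --pt "-1 0 0.021 -0.0025 0 0 0"

```text
time: 4.63
eef_pos: [0.4506, 0.0054, 0.2859]
ee_rot: [[-0.995, 0.1, 0.001], [0.1, 0.995, 0.0], [-0.001, 0.001, -1.0]]
wrist_force: [0.8, -1.2, 2.9]
gripper_width: 0.0195
```

```bash
python3 m.py 0.021 -0.0025 0.0 5 2 0.03
```

```text
t4.73 meas [(np.float64(-0.299), [0.1, 0.1, 0.1]), (np.float64(-0.3), [0.0, 0.0, 0.0])] res [ 0.     0.     0.     0.    -0.001 -0.   ]
th -0.300 w 0.000 b 0.000 | lever cmd -0.049 meas -0.046 r 0.1400 u [-0.04 -0.03 -0.02 -0.02 -0.01] ueq 0.000
row 1 ty 0.0037 tz -0.0000
row 2 ty 0.0074 tz -0.0000
row 3 ty 0.0111 tz 0.0000
pred [-0.3 -0.3 -0.3 -0.3 -0.3 -0.3 -0.3 -0.3 -0.3 -0.3 -0.3] w [0. 0. 0. 0. 0. 0. 0. 0. 0. 0. 0.]
```

Emit:
arm_command --pt "-1 0 0.004 0 0 0 0" --pt "-1 0 0.0075 0 0 0 0" --pt "-1 0 0.0115 0 0 0 0" --pt "-1 0 0.0115 0 0 0 0" --pt "-1 0 0.0115 0 0 0 0"

```text
time: 5.15
eef_pos: [0.4516, 0.0166, 0.2857]
ee_rot: [[-0.995, 0.1, 0.0], [0.1, 0.995, 0.0], [-0.0, 0.0, -1.0]]
wrist_force: [3.3, -2.3, 1.3]
gripper_width: 0.0196
```

```bash
python3 m.py 0.0115 0 0.0 5 2 0.13
```

```text
t5.25 meas [(np.float64(-0.288), [0.1, 0.1, 0.1]), (np.float64(-0.284), [0.1, 0.1, 0.1])] res [ 0.     0.    -0.001 -0.    -0.012 -0.016]
th -0.300 w 0.000 b 0.000 | lever cmd 0.033 meas 0.034 r 0.1398 u [0.03 0.02 0.02 0.01 0.01] ueq 0.000
row 1 ty 0.0045 tz 0.0003
row 2 ty 0.0091 tz 0.0006
row 3 ty 0.0136 tz 0.0011
pred [-0.3  -0.3  -0.29 -0.27 -0.27 -0.3  -0.3  -0.3  -0.3  -0.3  -0.3 ] w [ 0.    0.01  0.07  0.05 -0.06 -0.17  0.    0.    0.    0.    0.  ]
```

Lift-off has begun, but the fit sat in a flat spot. I'll give it several starting points and re-analyse the same data.

Excellent fit: b = 0.037 N m. I'll follow the plan, aiming straight for the index at about 0.10.

Emit:
arm_command --pt "-1 0 -0.002 0 0 0 0" --pt "-1 0 -0.0045 0 0 0 0" --pt "-1 0 -0.0065 0 0 0 0" --pt "-1 0 -0.0065 0 0 0 0" --pt "-1 0 -0.0065 0 0 0 0"

```text
time: 5.67
eef_pos: [0.4507, 0.01, 0.2857]
ee_rot: [[-0.995, 0.101, -0.0], [0.101, 0.995, 0.001], [0.001, 0.001, -1.0]]
wrist_force: [2.9, 0.6, -0.7]
gripper_width: 0.0197
```

```bash
python3 m.py -0.0065 0 0.11 5 2
```

```text
t5.77 meas [(np.float64(-0.217), [0.1, 0.2, 0.4]), (np.float64(-0.209), [0.2, 0.3, 0.3])] res [-0.001 -0.    -0.002 -0.001 -0.     0.001]
th -0.199 w 0.183 b 0.036 | lever cmd -0.014 meas -0.013 r 0.1397 u [-0.06 -0.1  -0.13 -0.15 -0.16] ueq -0.146
row 1 ty -0.0021 tz 0.0000
row 2 ty -0.0043 tz 0.0001
row 3 ty -0.0064 tz 0.0002
pred [-0.2  -0.15 -0.11 -0.06 -0.02  0.02  0.05  0.07  0.09  0.1   0.11] w [0.18 0.19 0.18 0.17 0.15 0.14 0.11 0.09 0.06 0.04 0.01]
```

Emit:
arm_command --pt "-1 0 -0.002 0 0 0 0" --pt "-1 0 -0.0045 0 0 0 0" --pt "-1 0 -0.0065 0 0 0 0" --pt "-1 0 -0.0065 0 0 0 0" --pt "-1 0 -0.0065 0 0 0 0"

```text
time: 6.18
eef_pos: [0.45, 0.0033, 0.2858]
ee_rot: [[-0.995, 0.101, -0.001], [0.101, 0.995, 0.0], [0.001, -0.0, -1.0]]
wrist_force: [3.1, 0.7, -1.1]
gripper_width: 0.02
```

```bash
python3 m.py -0.0065 0 0.11 4 2
```

```text
t6.28 meas [(np.float64(-0.121), [0.4, 0.6, 0.7]), (np.float64(-0.112), [0.5, 0.5, 0.8])] res [-0.002 -0.001 -0.     0.001 -0.     0.   ]
th -0.103 w 0.180 b 0.036 | lever cmd -0.060 meas -0.062 r 0.1401 u [-0.1  -0.13 -0.15 -0.16] ueq -0.146
row 1 ty -0.0016 tz 0.0003
row 2 ty -0.0033 tz 0.0004
row 3 ty -0.0049 tz 0.0006
pred [-0.1  -0.06 -0.02  0.02  0.05  0.07  0.09  0.1   0.11] w [0.18 0.17 0.15 0.14 0.11 0.09 0.06 0.04 0.01]
```

Emit:
arm_command --pt "-1 0 -0.0015 0.0005 0 0 0" --pt "-1 0 -0.0035 0.0005 0 0 0" --pt "-1 0 -0.005 0.0005 0 0 0" --pt "-1 0 -0.005 0.0005 0 0 0" --pt "-1 0 -0.005 0.0005 0 0 0"

```text
time: 6.7
eef_pos: [0.4494, -0.0016, 0.2855]
ee_rot: [[-0.995, 0.101, -0.0], [0.101, 0.995, 0.0], [0.001, 0.0, -1.0]]
wrist_force: [1.6, 1.5, -0.7]
gripper_width: 0.0197
```

```bash
python3 m.py -0.005 0.0005 0.11 3 2
```

```text
t6.80 meas [(np.float64(-0.027), [0.7, 0.8, 1.2]), (np.float64(-0.017), [0.6, 0.8, 1.2])] res [-0.001 -0.     0.     0.001  0.001 -0.001]
th -0.009 w 0.169 b 0.037 | lever cmd -0.096 meas -0.096 r 0.1401 u [-0.14 -0.16 -0.16] ueq -0.149
row 1 ty -0.0021 tz 0.0003
row 2 ty -0.0042 tz 0.0006
row 3 ty -0.0063 tz 0.0008
pred [-0.01  0.03  0.06  0.08  0.1   0.11  0.11] w [0.17 0.15 0.11 0.08 0.04 0.02 0.  ]
```

Emit:
arm_command --pt "-1 0 -0.002 0.0005 0 0 0" --pt "-1 0 -0.004 0.0005 0 0 0" --pt "-1 0 -0.0065 0.001 0 0 0" --pt "-1 0 -0.0065 0.001 0 0 0" --pt "-1 0 -0.0065 0.001 0 0 0"

```text
time: 7.22
eef_pos: [0.4486, -0.0082, 0.2845]
ee_rot: [[-0.995, 0.101, -0.001], [0.101, 0.995, 0.0], [0.001, -0.0, -1.0]]
wrist_force: [-0.7, 1.5, 0.6]
gripper_width: 0.0194
```

```bash
python3 m.py -0.0065 0.001 0.11 3 2; cat > v.py <<'E'
import cv2,numpy as np,sys
s=cv2.imread('pics/last.png')[185:265,225:335]
m=cv2.resize(s,None,fx=6,fy=6,interpolation=cv2.INTER_CUBIC);cv2.imwrite('pics/%s.png'%sys.argv[1],np.clip(255*(m/255.)**.5,0,255).astype('uint8'))
E
python3 v.py z1
```

```text
t7.32 meas [(np.float64(0.062), [0.8, 1.2, 1.4]), (np.float64(0.068), [0.9, 1.2, 1.6])] res [-0.001 -0.001  0.001  0.001 -0.001 -0.   ]
th 0.074 w 0.128 b 0.038 | lever cmd -0.143 meas -0.144 r 0.1400 u [-0.18 -0.16 -0.14] ueq -0.152
row 1 ty -0.0017 tz 0.0001
row 2 ty -0.0033 tz 0.0004
row 3 ty -0.0050 tz 0.0007
pred [0.07 0.1  0.12 0.12 0.12 0.11 0.11] w [ 0.13  0.09  0.03  0.   -0.02 -0.02 -0.  ]
```

View pics/z1.png

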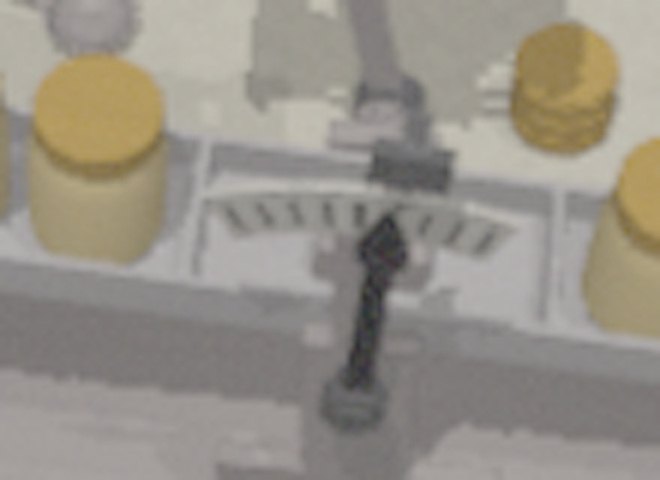

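The pointer tip is at crop (390,212) and the index plate centre at (412,170). That leaves about 6 mm to go, so the index is at about 0.11, matching the triangulation.

Emit:
arm_command --pt "-1 0 -0.0015 0 0 0 0" --pt "-1 0 -0.0035 0.0005 0 0 0" --pt "-1 0 -0.005 0.0005 0 0 0" --pt "-1 0 -0.005 0.0005 0 0 0" --pt "-1 0 -0.005 0.0005 0 0 0"

```text
time: 7.73
eef_pos: [0.4482, -0.0131, 0.2837]
ee_rot: [[-0.995, 0.101, -0.001], [0.101, 0.995, 0.0], [0.001, 0.0, -1.0]]
wrist_force: [-2.1, 1.1, 0.6]
gripper_width: 0.0198
```

```bash
python3 m.py -0.005 0.0005 0.113 3 2
```

```text
t7.83 meas [(np.float64(0.122), [1.2, 1.4, 1.6]), (np.float64(0.126), [1.2, 1.3, 1.6])] res [-0.    -0.001  0.     0.001 -0.    -0.   ]
th 0.129 w 0.057 b 0.039 | lever cmd -0.179 meas -0.180 r 0.1400 u [-0.18 -0.16 -0.15] ueq -0.157
row 1 ty -0.0002 tz 0.0002
row 2 ty -0.0005 tz 0.0003
row 3 ty -0.0008 tz 0.0003
pred [0.13 0.14 0.14 0.13 0.12 0.12 0.11] w [ 0.06  0.02 -0.01 -0.03 -0.03 -0.02 -0.  ]
```

Emit:
arm_command --pt "-1 0 -0.0015 0 0 0 0" --pt "-1 0 -0.0015 0 0 0 0" --pt "-1 0 -0.0015 0 0 0 0" --pt "-1 0 -0.0015 0 0 0 0" --pt "-1 0 -0.0015 0 0 0 0"

```text
time: 8.25
eef_pos: [0.4481, -0.0144, 0.2836]
ee_rot: [[-0.995, 0.101, -0.001], [0.101, 0.995, 0.0], [0.001, 0.0, -1.0]]
wrist_force: [-2.6, 3.1, -2.2]
gripper_width: 0.0194
```

```bash
python3 m.py -0.0015 0 0.113 3 2
```

```text
t8.35 meas [(np.float64(0.142), [1.2, 1.3, 1.6]), (np.float64(0.142), [1.2, 1.2, 1.6])] res [-0.001  0.     0.     0.    -0.     0.   ]
th 0.141 w -0.017 b 0.040 | lever cmd -0.189 meas -0.189 r 0.1401 u [-0.16 -0.16 -0.16] ueq -0.158
row 1 ty 0.0013 tz 0.0002
row 2 ty 0.0025 tz 0.0000
row 3 ty 0.0037 tz -0.0002
pred [0.14 0.13 0.13 0.12 0.12 0.11 0.11] w [-0.02 -0.03 -0.03 -0.02 -0.01 -0.01 -0.  ]
```

Emit:
arm_command --pt "-1 0 0.001 0 0 0 0" --pt "-1 0 0.0025 0 0 0 0" --pt "-1 0 0.0035 0 0 0 0" --pt "-1 0 0.0035 0 0 0 0" --pt "-1 0 0.0035 0 0 0 0"

```text
time: 8.77
eef_pos: [0.4484, -0.0114, 0.2842]
ee_rot: [[-0.995, 0.101, -0.0], [0.101, 0.995, -0.001], [0.0, -0.001, -1.0]]
wrist_force: [-4.3, -1.4, 0.4]
gripper_width: 0.0195
```

```bash
python3 m.py 0.0035 0 0.113 3 2
```

```text
t8.87 meas [(np.float64(0.132), [1.1, 1.2, 1.6]), (np.float64(0.131), [1.2, 1.2, 1.7])] res [-0.001 -0.     0.     0.001  0.    -0.   ]
th 0.130 w -0.022 b 0.040 | lever cmd -0.165 meas -0.167 r 0.1401 u [-0.16 -0.16 -0.16] ueq -0.159
row 1 ty 0.0001 tz -0.0002
row 2 ty 0.0003 tz -0.0002
row 3 ty 0.0004 tz -0.0002
pred [0.13 0.12 0.12 0.12 0.12 0.11 0.11] w [-0.02 -0.02 -0.01 -0.01 -0.01 -0.   -0.  ]
```

Emit:
arm_command --pt "-1 0 0.0005 0 0 0 0" --pt "-1 0 0.0005 0 0 0 0" --pt "-1 0 0.0005 0 0 0 0" --pt "-1 0 0.0005 0 0 0 0" --pt "-1 0 0.0005 0 0 0 0"

```text
time: 9.28
eef_pos: [0.4486, -0.0106, 0.2843]
ee_rot: [[-0.995, 0.101, 0.0], [0.101, 0.995, -0.0], [-0.0, -0.0, -1.0]]
wrist_force: [-3.5, 0.1, 1.7]
gripper_width: 0.0193
```

```bash
python3 m.py 0.0005 0 0.113 3 2; python3 v.py z2
```

```text
t9.38 meas [(np.float64(0.121), [1.2, 1.3, 1.5]), (np.float64(0.121), [1.2, 1.3, 1.6])] res [ 0.     0.    -0.    -0.001  0.001 -0.   ]
th 0.120 w -0.013 b 0.040 | lever cmd -0.161 meas -0.162 r 0.1401 u [-0.16 -0.16 -0.16] ueq -0.159
row 1 ty 0.0000 tz -0.0002
row 2 ty 0.0001 tz -0.0003
row 3 ty 0.0002 tz -0.0003
pred [0.12 0.12 0.12 0.11 0.11 0.11 0.11] w [-0.01 -0.01 -0.01 -0.   -0.   -0.   -0.  ]
```

View pics/z2.png

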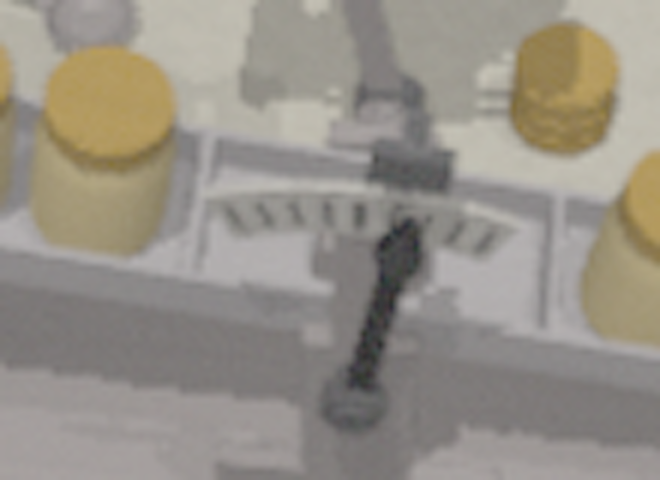

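The tip is at (408,215), right under the index plate centre at (411,170). Now I'll hold.

Emit:
arm_command --pt "-1 0 0 0 0 0 0" --pt "-1 0 0 0 0 0 0" --pt "-1 0 0 0 0 0 0" --pt "-1 0 0 0 0 0 0" --pt "-1 0 0 0 0 0 0"

```text
time: 9.8
eef_pos: [0.4486, -0.0106, 0.2843]
ee_rot: [[-0.995, 0.101, 0.0], [0.101, 0.995, -0.0], [-0.0, -0.0, -1.0]]
wrist_force: [-5.0, -0.4, 3.0]
gripper_width: 0.0195
```

```bash
python3 m.py 0 0 0.115 3 2
```

```text
t9.90 meas [(np.float64(0.116), [1.1, 1.3, 1.5]), (np.float64(0.115), [1.0, 1.2, 1.5])] res [-0.    -0.001  0.001 -0.    -0.    -0.   ]
th 0.114 w -0.012 b 0.040 | lever cmd -0.161 meas -0.162 r 0.1401 u [-0.15 -0.16 -0.16] ueq -0.160
row 1 ty 0.0003 tz -0.0003
row 2 ty 0.0006 tz -0.0003
row 3 ty 0.0009 tz -0.0004
pred [0.11 0.11 0.11 0.11 0.11 0.11 0.11] w [-0.01 -0.01  0.    0.    0.01  0.01  0.  ]
```

Emit:
arm_command --pt "-1 0 0.001 0 0 0 0" --pt "-1 0 0.001 0 0 0 0" --pt "-1 0 0.001 0 0 0 0" --pt "-1 0 0.001 0 0 0 0" --pt "-1 0 0.001 0 0 0 0"

```text
time: 10.32
eef_pos: [0.4488, -0.0095, 0.2844]
ee_rot: [[-0.995, 0.101, 0.001], [0.101, 0.995, -0.0], [-0.001, 0.0, -1.0]]
wrist_force: [-4.6, -0.4, 2.3]
gripper_width: 0.0197
```

```bash
python3 m.py 0.001 0 0.115 3 2
```

```text
t10.42 meas [(np.float64(0.113), [1.1, 1.2, 1.6]), (np.float64(0.113), [1.1, 1.3, 1.6])] res [ 0.    -0.001  0.     0.    -0.     0.   ]
th 0.113 w 0.007 b 0.041 | lever cmd -0.154 meas -0.154 r 0.1401 u [-0.16 -0.16 -0.16] ueq -0.161
row 1 ty -0.0005 tz -0.0003
row 2 ty -0.0010 tz -0.0002
row 3 ty -0.0015 tz -0.0002
pred [0.11 0.12 0.12 0.12 0.12 0.12 0.12] w [ 0.01  0.01  0.   -0.   -0.   -0.   -0.  ]
```

Emit:
arm_command --pt "-1 0 -0.0015 0 0 0 0" --pt "-1 0 -0.0015 0 0 0 0" --pt "-1 0 -0.0015 0 0 0 0" --pt "-1 0 -0.0015 0 0 0 0" --pt "-1 0 -0.0015 0 0 0 0"

```text
time: 10.83
eef_pos: [0.4486, -0.0109, 0.2842]
ee_rot: [[-0.995, 0.101, 0.0], [0.101, 0.995, 0.0], [-0.0, 0.0, -1.0]]
wrist_force: [-5.1, 0.2, 2.6]
gripper_width: 0.0197
```

```bash
python3 m.py -0.0015 0 0.115 3 2
```

```text
t10.93 meas [(np.float64(0.117), [1.1, 1.3, 1.5]), (np.float64(0.117), [1.2, 1.3, 1.6])] res [ 0.  0. -0.  0.  0. -0.]
th 0.117 w 0.001 b 0.041 | lever cmd -0.165 meas -0.163 r 0.1400 u [-0.16 -0.16 -0.16] ueq -0.161
row 1 ty 0.0001 tz -0.0002
row 2 ty 0.0002 tz -0.0002
row 3 ty 0.0004 tz -0.0002
pred [0.12 0.12 0.12 0.12 0.12 0.12 0.12] w [ 0. -0. -0. -0. -0. -0. -0.]
```

Emit:
arm_command --pt "-1 0 0.0005 0 0 0 0" --pt "-1 0 0.0005 0 0 0 0" --pt "-1 0 0.0005 0 0 0 0" --pt "-1 0 0.0005 0 0 0 0" --pt "-1 0 0.0005 0 0 0 0"

```text
time: 11.35
eef_pos: [0.4487, -0.0105, 0.2842]
ee_rot: [[-0.995, 0.101, 0.0], [0.101, 0.995, 0.0], [-0.0, 0.0, -1.0]]
wrist_force: [-5.4, 1.0, 3.0]
gripper_width: 0.0197
```

```bash
python3 m.py 0.0005 0 0.115 3 2
```

```text
t11.45 meas [(np.float64(0.119), [1.2, 1.3, 1.6]), (np.float64(0.119), [1.2, 1.3, 1.5])] res [-0. -0.  0.  0. -0.  0.]
th 0.119 w 0.004 b 0.041 | lever cmd -0.161 meas -0.161 r 0.1400 u [-0.17 -0.16 -0.16] ueq -0.161
row 1 ty -0.0003 tz -0.0002
row 2 ty -0.0005 tz -0.0002
row 3 ty -0.0007 tz -0.0001
pred [0.12 0.12 0.12 0.12 0.12 0.12 0.12] w [ 0.    0.   -0.   -0.01 -0.01 -0.01 -0.  ]
```

Emit:
arm_command --pt "-1 0 -0.001 0 0 0 0" --pt "-1 0 -0.001 0 0 0 0" --pt "-1 0 -0.001 0 0 0 0" --pt "-1 0 -0.001 0 0 0 0" --pt "-1 0 -0.001 0 0 0 0"

```text
time: 11.87
eef_pos: [0.4486, -0.0113, 0.2841]
ee_rot: [[-0.995, 0.101, 0.0], [0.101, 0.995, 0.001], [-0.0, 0.001, -1.0]]
wrist_force: [-5.6, 1.2, 2.7]
gripper_width: 0.0198
```

```bash
python3 m.py -0.001 0 0.115 3 2
```

```text
t11.97 meas [(np.float64(0.117), [1.1, 1.3, 1.5]), (np.float64(0.116), [1.1, 1.3, 1.6])] res [ 0.001  0.001 -0.001 -0.001  0.     0.   ]
th 0.116 w -0.015 b 0.040 | lever cmd -0.168 meas -0.167 r 0.1400 u [-0.15 -0.16 -0.16] ueq -0.161
row 1 ty 0.0007 tz -0.0002
row 2 ty 0.0014 tz -0.0003
row 3 ty 0.0021 tz -0.0004
pred [0.12 0.11 0.11 0.11 0.11 0.11 0.11] w [-0.02 -0.01 -0.    0.01  0.01  0.01  0.  ]
```

Emit:
arm_command --pt "-1 0 0.0015 -0.0005 0 0 0" --pt "-1 0 0.0015 -0.0005 0 0 0" --pt "-1 0 0.002 -0.0005 0 0 0" --pt "-1 0 0.002 -0.0005 0 0 0" --pt "-1 0 0.002 -0.0005 0 0 0"

```text
time: 12.38
eef_pos: [0.4488, -0.0096, 0.2844]
ee_rot: [[-0.995, 0.101, -0.0], [0.101, 0.995, -0.0], [0.0, -0.0, -1.0]]
wrist_force: [-4.6, 0.1, 1.3]
gripper_width: 0.0197
```

```bash
python3 m.py 0.002 -0.0005 0.115 3 2
```

```text
t12.48 meas [(np.float64(0.112), [1.1, 1.3, 1.6]), (np.float64(0.112), [1.0, 1.2, 1.6])] res [-0.001 -0.001  0.001  0.001 -0.    -0.   ]
th 0.112 w 0.002 b 0.041 | lever cmd -0.154 meas -0.154 r 0.1401 u [-0.16 -0.16 -0.16] ueq -0.161
row 1 ty -0.0004 tz 0.0002
row 2 ty -0.0008 tz 0.0002
row 3 ty -0.0011 tz 0.0003
pred [0.11 0.11 0.11 0.12 0.12 0.12 0.12] w [ 0.    0.01  0.    0.   -0.   -0.   -0.  ]
```

Emit:
arm_command --pt "-1 0 -0.001 0 0 0 0" --pt "-1 0 -0.001 0 0 0 0" --pt "-1 0 -0.001 0 0 0 0" --pt "-1 0 -0.001 0 0 0 0" --pt "-1 0 -0.001 0 0 0 0"

```text
time: 12.9
eef_pos: [0.4487, -0.0104, 0.2843]
ee_rot: [[-0.995, 0.101, -0.0], [0.101, 0.995, 0.0], [0.0, 0.0, -1.0]]
wrist_force: [-4.3, 0.6, 0.5]
gripper_width: 0.0194
```

```bash
python3 m.py -0.001 0 0.115 3 2
```

```text
t13.00 meas [(np.float64(0.115), [1.1, 1.2, 1.5]), (np.float64(0.114), [1.1, 1.2, 1.6])] res [ 0.001  0.001 -0.001 -0.001 -0.     0.001]
th 0.115 w 0.008 b 0.041 | lever cmd -0.161 meas -0.160 r 0.1401 u [-0.16 -0.16 -0.16] ueq -0.161
row 1 ty -0.0001 tz 0.0003
row 2 ty -0.0003 tz 0.0003
row 3 ty -0.0005 tz 0.0003
pred [0.12 0.12 0.12 0.12 0.12 0.12 0.12] w [ 0.01  0.01  0.   -0.   -0.   -0.   -0.  ]
```

Emit:
arm_command --pt "-1 0 -0.0005 0 0 0 0" --pt "-1 0 -0.0005 0 0 0 0" --pt "-1 0 -0.0005 0 0 0 0" --pt "-1 0 -0.0005 0 0 0 0" --pt "-1 0 -0.0005 0 0 0 0"

```text
time: 13.42
eef_pos: [0.4486, -0.0109, 0.2842]
ee_rot: [[-0.995, 0.101, -0.0], [0.101, 0.995, 0.0], [0.0, 0.0, -1.0]]
wrist_force: [-4.5, 1.0, -1.7]
gripper_width: 0.0201
```

```bash
python3 m.py -0.0005 0 0.115 3 2
```

```text
t13.52 meas [(np.float64(0.115), [1.1, 1.3, 1.5]), (np.float64(0.114), [1.1, 1.3, 1.5])] res [-0.  0. -0.  0. -0.  0.]
th 0.114 w -0.008 b 0.040 | lever cmd -0.164 meas -0.164 r 0.1401 u [-0.16 -0.16 -0.16] ueq -0.160
row 1 ty 0.0005 tz 0.0003
row 2 ty 0.0009 tz 0.0002
row 3 ty 0.0013 tz 0.0001
pred [0.11 0.11 0.11 0.11 0.11 0.11 0.11] w [-0.01 -0.01 -0.    0.    0.01  0.    0.  ]
```

Emit:
arm_command --pt "-1 0 0.0015 0 0 0 0" --pt "-1 0 0.0015 0 0 0 0" --pt "-1 0 0.0015 0 0 0 0" --pt "-1 0 0.0015 0 0 0 0" --pt "-1 0 0.0015 0 0 0 0"

```text
time: 13.93
eef_pos: [0.4488, -0.0096, 0.2845]
ee_rot: [[-0.995, 0.101, 0.0], [0.101, 0.995, -0.0], [-0.0, -0.0, -1.0]]
wrist_force: [-4.4, 0.7, -1.3]
gripper_width: 0.0199
```

```bash
python3 m.py 0.0015 0 0.115 3 2
```

```text
t14.03 meas [(np.float64(0.114), [1.1, 1.2, 1.5]), (np.float64(0.115), [1.0, 1.2, 1.5])] res [-0.001  0.     0.     0.    -0.    -0.   ]
th 0.115 w 0.012 b 0.041 | lever cmd -0.154 meas -0.154 r 0.1402 u [-0.17 -0.16 -0.16] ueq -0.161
row 1 ty -0.0006 tz 0.0002
row 2 ty -0.0013 tz 0.0003
row 3 ty -0.0019 tz 0.0004
pred [0.12 0.12 0.12 0.12 0.12 0.12 0.12] w [ 0.01  0.01  0.   -0.   -0.01 -0.01 -0.  ]
```

Emit:
arm_command --pt "-1 0 -0.001 0 0 0 0" --pt "-1 0 -0.0015 0 0 0 0" --pt "-1 0 -0.002 0.0005 0 0 0" --pt "-1 0 -0.002 0.0005 0 0 0" --pt "-1 0 -0.002 0.0005 0 0 0"

```text
time: 14.45
eef_pos: [0.4486, -0.0113, 0.2841]
ee_rot: [[-0.995, 0.101, 0.0], [0.101, 0.995, 0.001], [-0.0, 0.001, -1.0]]
wrist_force: [-4.1, 1.7, -0.4]
gripper_width: 0.0196
```

```bash
python3 m.py -0.002 0.0005 0.115 3 2
```

```text
t14.55 meas [(np.float64(0.119), [1.2, 1.3, 1.6]), (np.float64(0.12), [1.2, 1.3, 1.6])] res [ 0.  0. -0. -0.  0. -0.]
th 0.120 w 0.000 b 0.041 | lever cmd -0.168 meas -0.167 r 0.1401 u [-0.16 -0.16 -0.16] ueq -0.161
row 1 ty 0.0002 tz -0.0001
row 2 ty 0.0005 tz -0.0001
row 3 ty 0.0007 tz -0.0002
pred [0.12 0.12 0.12 0.12 0.12 0.12 0.12] w [ 0.   -0.   -0.01 -0.   -0.   -0.   -0.  ]
```

Emit:
arm_command --pt "-1 0 0.0005 0 0 0 0" --pt "-1 0 0.0005 0 0 0 0" --pt "-1 0 0.0005 0 0 0 0" --pt "-1 0 0.0005 0 0 0 0" --pt "-1 0 0.0005 0 0 0 0"

```text
time: 14.97
eef_pos: [0.4487, -0.011, 0.2842]
ee_rot: [[-0.995, 0.101, 0.0], [0.101, 0.995, -0.0], [-0.0, -0.0, -1.0]]
wrist_force: [-5.3, 0.8, 0.7]
gripper_width: 0.0198
```

```bash
python3 m.py 0.0005 0 0.115 3 2; python3 v.py z3
```

```text
t15.07 meas [(np.float64(0.119), [1.2, 1.3, 1.5]), (np.float64(0.118), [1.1, 1.3, 1.6])] res [-0.    -0.     0.001  0.     0.    -0.   ]
th 0.118 w -0.008 b 0.041 | lever cmd -0.165 meas -0.165 r 0.1401 u [-0.16 -0.16 -0.16] ueq -0.161
row 1 ty 0.0002 tz -0.0002
row 2 ty 0.0005 tz -0.0002
row 3 ty 0.0007 tz -0.0003
pred [0.12 0.12 0.11 0.11 0.11 0.11 0.11] w [-0.01 -0.01 -0.   -0.    0.    0.    0.  ]
```

View pics/z3.png

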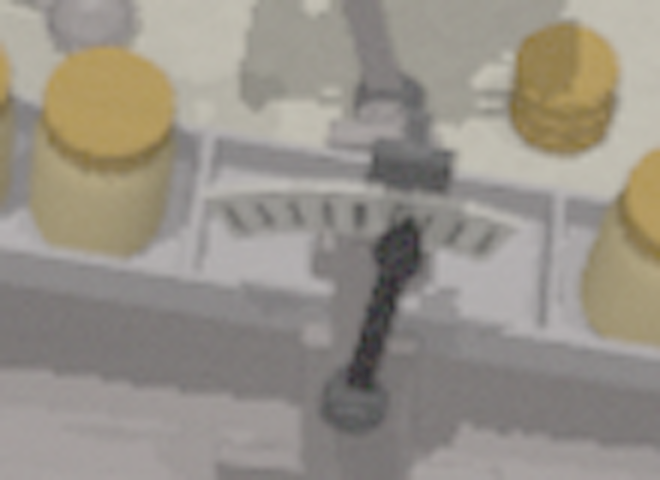

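The tip is still at (407,213) under the mark, held for over 7 s. Now lowering.

```bash
RE=1 python3 m.py 0 0 -0.295 6 2
```

```text
t15.07 meas [] res [-0.    -0.     0.001  0.     0.    -0.   ]
th 0.118 w -0.008 b 0.041 | lever cmd -0.165 meas -0.165 r 0.1401 u [-0.17 -0.17 -0.15 -0.13 -0.1  -0.06] ueq -0.031
row 1 ty -0.0005 tz -0.0001
row 2 ty -0.0009 tz 0.0000
row 3 ty -0.0014 tz 0.0001
pred [ 0.12  0.11  0.11  0.09  0.07  0.05  0.02 -0.02 -0.06 -0.11 -0.16 -0.22
 -0.28] w [-0.01 -0.02 -0.04 -0.06 -0.09 -0.12 -0.14 -0.16 -0.18 -0.2  -0.21 -0.23
 -0.24]
```

```bash
sed -i 's/def sim(th,w,b,t0,t1,u):/def sim(th,w,b,t0,t1,u,cl=1):/; s/if th<-.3:/if cl and th<-.3:/; s/o=sim(th,w,b,tn,tn+H\*Ts,prof(us));return/o=sim(th,w,b,tn,tn+H*Ts,prof(us),0);return/; s/oo=sim(th,w,b,tn,tn+H\*Ts,prof(us))/oo=sim(th,w,b,tn,tn+H*Ts,prof(us),0)/' m.py; RE=1 python3 m.py 0 0 -0.295 6 2
```

```text
t15.07 meas [] res [-0.    -0.     0.001  0.     0.    -0.   ]
th 0.118 w -0.008 b 0.041 | lever cmd -0.165 meas -0.165 r 0.1401 u [-0.19 -0.17 -0.13 -0.07 -0.02 -0.  ] ueq -0.031
row 1 ty -0.0014 tz 0.0001
row 2 ty -0.0027 tz 0.0003
row 3 ty -0.0041 tz 0.0006
pred [ 0.12  0.11  0.1   0.07  0.03 -0.02 -0.07 -0.13 -0.18 -0.22 -0.26 -0.28
 -0.29] w [-0.01 -0.04 -0.09 -0.14 -0.18 -0.2  -0.21 -0.22 -0.19 -0.17 -0.12 -0.07
 -0.02]
```

Emit:
arm_command --pt "-1 0 -0.0015 0 0 0 0" --pt "-1 0 -0.0025 0.0005 0 0 0" --pt "-1 0 -0.004 0.0005 0 0 0" --pt "-1 0 -0.004 0.0005 0 0 0" --pt "-1 0 -0.004 0.0005 0 0 0"

```text
time: 15.48
eef_pos: [0.4484, -0.015, 0.2834]
ee_rot: [[-0.995, 0.101, 0.0], [0.101, 0.995, 0.0], [-0.0, 0.0, -1.0]]
wrist_force: [-4.6, 1.8, 0.0]
gripper_width: 0.0197
```

```bash
python3 m.py -0.004 0.0005 -0.295 5 2
```

```text
t15.58 meas [(np.float64(0.102), [1.0, 1.3, 1.6]), (np.float64(0.098), [1.1, 1.2, 1.5])] res [ 0.001  0.    -0.    -0.001  0.     0.   ]
th 0.094 w -0.098 b 0.041 | lever cmd -0.193 meas -0.194 r 0.1401 u [-0.17 -0.12 -0.07 -0.02 -0.  ] ueq -0.030
row 1 ty 0.0011 tz -0.0001
row 2 ty 0.0021 tz -0.0003
row 3 ty 0.0032 tz -0.0005
pred [ 0.09  0.06  0.02 -0.03 -0.08 -0.13 -0.18 -0.23 -0.26 -0.28 -0.29] w [-0.1  -0.14 -0.18 -0.2  -0.21 -0.21 -0.19 -0.17 -0.11 -0.07 -0.02]
```

Emit:
arm_command --pt "-1 0 0.001 0 0 0 0" --pt "-1 0 0.002 -0.0005 0 0 0" --pt "-1 0 0.003 -0.0005 0 0 0" --pt "-1 0 0.003 -0.0005 0 0 0" --pt "-1 0 0.003 -0.0005 0 0 0"

```text
time: 16.0
eef_pos: [0.4486, -0.0123, 0.284]
ee_rot: [[-0.995, 0.101, 0.0], [0.101, 0.995, -0.001], [-0.0, -0.001, -1.0]]
wrist_force: [-3.0, 0.1, -0.3]
gripper_width: 0.0199
```

```bash
python3 m.py 0.003 -0.0005 -0.295 4 2
```

```text
t16.10 meas [(np.float64(0.041), [0.8, 1.1, 1.3]), (np.float64(0.031), [0.8, 1.0, 1.4])] res [-0.001 -0.001  0.001  0.001 -0.001  0.001]
th 0.022 w -0.181 b 0.041 | lever cmd -0.172 meas -0.174 r 0.1401 u [-0.13 -0.07 -0.02 -0.  ] ueq -0.031
row 1 ty 0.0021 tz -0.0003
row 2 ty 0.0042 tz -0.0007
row 3 ty 0.0063 tz -0.0009
pred [ 0.02 -0.03 -0.08 -0.13 -0.18 -0.23 -0.26 -0.28 -0.29] w [-0.18 -0.2  -0.21 -0.21 -0.19 -0.16 -0.11 -0.07 -0.01]
```

Emit:
arm_command --pt "-1 0 0.002 -0.0005 0 0 0" --pt "-1 0 0.0045 -0.0005 0 0 0" --pt "-1 0 0.0065 -0.001 0 0 0" --pt "-1 0 0.0065 -0.001 0 0 0" --pt "-1 0 0.0065 -0.001 0 0 0"

```text
time: 16.52
eef_pos: [0.4496, -0.0054, 0.2853]
ee_rot: [[-0.995, 0.101, 0.001], [0.101, 0.995, -0.0], [-0.001, 0.0, -1.0]]
wrist_force: [-1.1, -1.2, 1.7]
gripper_width: 0.0197
```

```bash
python3 m.py 0.0065 -0.001 -0.295 4 2; RE=1 python3 m.py 0 0 -0.295 3 2
```

```text
t16.62 meas [(np.float64(-0.06), [0.5, 0.8, 1.0]), (np.float64(-0.07), [0.5, 0.7, 1.0])] res [ 0.001  0.    -0.001  0.    -0.     0.   ]
th -0.081 w -0.209 b 0.041 | lever cmd -0.125 meas -0.124 r 0.1403 u [-0.07 -0.04 -0.02 -0.02] ueq -0.031
row 1 ty 0.0027 tz -0.0003
row 2 ty 0.0053 tz -0.0005
row 3 ty 0.0080 tz -0.0007
pred [-0.08 -0.13 -0.18 -0.22 -0.25 -0.27 -0.28 -0.29 -0.29] w [-0.21 -0.2  -0.17 -0.14 -0.1  -0.08 -0.05 -0.02 -0.  ]
t16.62 meas [] res [ 0.001  0.    -0.001  0.    -0.     0.   ]
th -0.081 w -0.209 b 0.041 | lever cmd -0.125 meas -0.124 r 0.1403 u [-0.08 -0.03 -0.  ] ueq -0.031
row 1 ty 0.0022 tz -0.0002
row 2 ty 0.0044 tz -0.0004
row 3 ty 0.0067 tz -0.0006
pred [-0.08 -0.13 -0.18 -0.23 -0.26 -0.29 -0.29] w [-0.21 -0.21 -0.19 -0.16 -0.11 -0.07 -0.01]
```

Emit:
arm_command --pt "-1 0 0.0025 0 0 0 0" --pt "-1 0 0.005 -0.0005 0 0 0" --pt "-1 0 0.0075 -0.0005 0 0 0" --pt "-1 0 0.0075 -0.0005 0 0 0" --pt "-1 0 0.0075 -0.0005 0 0 0"

```text
time: 17.03
eef_pos: [0.4504, 0.0021, 0.2858]
ee_rot: [[-0.995, 0.101, 0.001], [0.101, 0.995, -0.0], [-0.001, 0.0, -1.0]]
wrist_force: [0.3, -1.1, 2.5]
gripper_width: 0.0194
```

```bash
python3 m.py 0.0075 -0.0005 -0.295 3 2
```

```text
t17.13 meas [(np.float64(-0.168), [0.1, 0.4, 0.5]), (np.float64(-0.181), [0.3, 0.3, 0.6])] res [-0.     0.002 -0.001 -0.    -0.001  0.001]
th -0.189 w -0.190 b 0.040 | lever cmd -0.071 meas -0.070 r 0.1401 u [-0.02 -0.02 -0.03] ueq -0.029
row 1 ty 0.0025 tz -0.0003
row 2 ty 0.0049 tz -0.0005
row 3 ty 0.0074 tz -0.0005
pred [-0.19 -0.23 -0.26 -0.28 -0.29 -0.29 -0.3 ] w [-0.19 -0.15 -0.1  -0.06 -0.02 -0.   -0.  ]
```

Emit:
arm_command --pt "-1 0 0.0025 0 0 0 0" --pt "-1 0 0.005 -0.0005 0 0 0" --pt "-1 0 0.0075 -0.0005 0 0 0" --pt "-1 0 0.0075 -0.0005 0 0 0" --pt "-1 0 0.0075 -0.0005 0 0 0"

```text
time: 17.55
eef_pos: [0.4511, 0.0096, 0.286]
ee_rot: [[-0.995, 0.101, 0.001], [0.101, 0.995, 0.0], [-0.001, 0.0, -1.0]]
wrist_force: [1.7, -1.6, 2.5]
gripper_width: 0.0197
```

```bash
python3 m.py 0.0075 -0.0005 -0.3 3 2
```

```text
t17.65 meas [(np.float64(-0.262), [0.0, 0.2, 0.2]), (np.float64(-0.27), [0.1, 0.2, 0.1])] res [ 0.001  0.001 -0.002  0.    -0.001  0.001]
th -0.275 w -0.115 b 0.039 | lever cmd -0.017 meas -0.016 r 0.1400 u [ 0.   -0.02 -0.03] ueq -0.025
row 1 ty 0.0008 tz -0.0000
row 2 ty 0.0016 tz -0.0000
row 3 ty 0.0024 tz -0.0000
pred [-0.28 -0.3  -0.31 -0.31 -0.31 -0.3  -0.3 ] w [-0.11 -0.07 -0.02  0.01  0.02  0.02  0.  ]
```

Emit:
arm_command --pt "-1 0 0.0025 0 0 0 0" --pt "-1 0 0.004 0 0 0 0" --pt "-1 0 0.004 0 0 0 0" --pt "-1 0 0.004 0 0 0 0" --pt "-1 0 0.004 0 0 0 0"

```text
time: 18.07
eef_pos: [0.4514, 0.0134, 0.286]
ee_rot: [[-0.995, 0.101, 0.001], [0.101, 0.995, 0.0], [-0.001, 0.0, -1.0]]
wrist_force: [4.7, -2.2, 2.3]
gripper_width: 0.0198
```

```bash
python3 m.py 0.004 0 -0.3 3 2 -0.08
```

```text
t18.17 meas [(np.float64(-0.294), [0.0, 0.1, 0.0]), (np.float64(-0.292), [0.1, 0.1, 0.1])] res [ 0.     0.003 -0.001 -0.    -0.001 -0.   ]
th -0.289 w 0.066 b 0.038 | lever cmd 0.011 meas 0.011 r 0.1400 u [-0.06 -0.04 -0.  ] ueq -0.021
row 1 ty -0.0043 tz -0.0000
row 2 ty -0.0085 tz 0.0001
row 3 ty -0.0128 tz 0.0004
pred [-0.29 -0.27 -0.27 -0.29 -0.32 -0.35 -0.39] w [ 0.07  0.04 -0.05 -0.1  -0.12 -0.13 -0.12]
```

It has reached the rest and is lightly lifting off it again, so I'll relax the lever gently.

Emit:
arm_command --pt "-1 0 -0.005 0 0 0 0" --pt "-1 0 -0.0105 0 0 0 0" --pt "-1 0 -0.0105 0 0 0 0" --pt "-1 0 -0.0105 0 0 0 0" --pt "-1 0 -0.0105 0 0 0 0"

```text
time: 18.58
eef_pos: [0.4499, 0.0029, 0.2856]
ee_rot: [[-0.995, 0.101, -0.001], [0.101, 0.995, 0.001], [0.001, 0.0, -1.0]]
wrist_force: [1.6, 0.3, -0.6]
gripper_width: 0.0191
```

```bash
python3 m.py -0.0105 0 -0.3 2 2
```

```text
t18.68 meas [(np.float64(-0.28), [0.0, 0.1, 0.1]), (np.float64(-0.281), [0.1, 0.1, 0.0])] res [ 0.001  0.003 -0.002 -0.003  0.     0.001]
th -0.281 w -0.023 b 0.040 | lever cmd -0.064 meas -0.064 r 0.1399 u [-0.02 -0.03] ueq -0.028
row 1 ty 0.0020 tz 0.0001
row 2 ty 0.0041 tz 0.0000
row 3 ty 0.0061 tz -0.0000
pred [-0.28 -0.29 -0.3  -0.3  -0.3 ] w [-0.02 -0.04 -0.02 -0.01 -0.  ]
```

Emit:
arm_command --pt "-1 0 0.001 0 0 0 0" --pt "-1 0 0.002 0 0 0 0" --pt "-1 0 0.003 0 0 0 0" --pt "-1 0 0.003 0 0 0 0" --pt "-1 0 0.003 0 0 0 0"

```text
time: 19.1
eef_pos: [0.4502, 0.0057, 0.2859]
ee_rot: [[-0.995, 0.101, -0.001], [0.101, 0.995, -0.001], [0.001, -0.001, -1.0]]
wrist_force: [1.9, -1.0, -0.6]
gripper_width: 0.0194
```

```bash
python3 m.py 0.003 0 -0.3 2 2 -0.1
```

```text
t19.20 meas [(np.float64(-0.3), [0.0, 0.0, 0.0]), (np.float64(-0.3), [0.1, 0.1, 0.0])] res [ 0.    -0.001 -0.     0.    -0.    -0.   ]
th -0.300 w 0.000 b 0.039 | lever cmd -0.042 meas -0.044 r 0.1400 u [-0.02 -0.03] ueq -0.024
row 1 ty -0.0027 tz 0.0002
row 2 ty -0.0054 tz 0.0004
row 3 ty -0.0080 tz 0.0007
pred [-0.3  -0.31 -0.35 -0.41 -0.49] w [ 0.   -0.08 -0.21 -0.29 -0.32]
```

It's on the rest at -0.300. Next: return the lever along its arc to its natural angle of -0.375, then let go.

Emit:
arm_command --pt "-1 0 -0.005 0.0005 0 0 0" --pt "-1 0 -0.01 0.001 0 0 0" --pt "-1 0 -0.0145 0.0015 0 0 0" --pt "-1 0 -0.019 0.002 0 0 0" --pt "-1 0 -0.0235 0.003 0 0 0"

```text
time: 19.62
eef_pos: [0.4475, -0.0177, 0.2829]
ee_rot: [[-0.995, 0.101, -0.001], [0.101, 0.995, 0.001], [0.001, 0.001, -1.0]]
wrist_force: [-1.2, 1.3, 1.3]
gripper_width: 0.0197
```

Emit:
arm_command --pt "-1 0 -0.0045 0.001 0 0 0" --pt "-1 0 -0.009 0.0025 0 0 0" --pt "-1 0 -0.0135 0.0035 0 0 0" --pt "-1 0 -0.018 0.005 0 0 0" --pt "-1 0 -0.022 0.0065 0 0 0"

```text
time: 20.03
eef_pos: [0.4454, -0.0397, 0.2761]
ee_rot: [[-0.995, 0.101, -0.001], [0.101, 0.995, 0.0], [0.001, 0.0, -1.0]]
wrist_force: [-1.5, 1.3, 0.8]
gripper_width: 0.0196
```

Emit:
arm_command --pt "-1 0 0 0 0 0 0" --pt "-1 0 0 0 0 0 0"

```text
time: 20.2
eef_pos: [0.4454, -0.0397, 0.2762]
ee_rot: [[-0.995, 0.102, -0.001], [0.102, 0.995, -0.0], [0.001, -0.0, -1.0]]
wrist_force: [-2.3, 0.8, -0.5]
gripper_width: 0.0196
```

```bash
python3 - <<'E'
from h import *
s=robot.read_state();print(s['time'],s['eef_pos'],lever(s)[1:],s['wrist_force'])
for c,a in lids(grab('scene','r')):print(c,a)
E
```

```text
20.2 [ 0.44542065 -0.03972223  0.27618478] (np.float64(-0.3789703519086595), np.float64(0.14012737788115587)) [-2.32274276  0.82759634 -0.48959076]
[369.78817734 171.29064039] 203
[323.02946955 203.33791749] 509
[354.33983287 204.27019499] 359
[233.25429553 214.47079038] 291
[209.65168539 216.46441948] 267
```

Lids are back at their starting pixels. Now open the gripper fully.

Emit:
arm_command --pt "0 0 0 0 0 0 0" --pt "1 0 0 0 0 0 0" --pt "1 0 0 0 0 0 0" --pt "1 0 0 0 0 0 0" --pt "1 0 0 0 0 0 0"

```text
time: 20.67
eef_pos: [0.446, -0.0393, 0.2766]
ee_rot: [[-0.995, 0.101, 0.001], [0.101, 0.995, -0.0], [-0.001, -0.0, -1.0]]
wrist_force: [-0.5, -0.5, -0.1]
gripper_width: 0.0497
```

Emit:
arm_command --pt "1 0 0 0 0 0 0" --pt "1 0 0 0 0 0 0" --pt "1 0 0 0 0 0 0" --pt "1 0 0 0 0 0 0" --pt "1 0 0 0 0 0 0"

```text
time: 21.08
eef_pos: [0.4458, -0.0394, 0.2765]
ee_rot: [[-0.995, 0.101, 0.0], [0.101, 0.995, 0.0], [-0.0, 0.0, -1.0]]
wrist_force: [0.1, -0.0, 0.6]
gripper_width: 0.0829
```

Emit:
arm_command --pt "1 0 0 -0.02 0 0 0" --pt "1 0 0 -0.045 0 0 0" --pt "1 0 0 -0.07 0 0 0" --pt "1 0 0 -0.1 0 0 0" --pt "1 0 0 -0.12 0 0 0"

```text
time: 21.5
eef_pos: [0.4459, -0.0394, 0.3992]
ee_rot: [[-0.995, 0.101, 0.003], [0.101, 0.995, -0.001], [-0.003, -0.0, -1.0]]
wrist_force: [-0.2, 0.0, 0.7]
gripper_width: 0.0938
```

Emit:
arm_command --pt "1 0 0 0 0 0 0" --pt "1 0 0 0 0 0 0" --pt "1 0 0 0 0 0 0" --pt "1 0 0 0 0 0 0" --pt "1 0 0 0 0 0 0"

```text
time: 21.92
eef_pos: [0.4454, -0.0393, 0.3946]
ee_rot: [[-0.995, 0.101, -0.003], [0.101, 0.995, 0.001], [0.003, 0.001, -1.0]]
wrist_force: [0.1, 0.6, -0.1]
gripper_width: 0.0939
```

```bash
python3 - <<'E'
from h import *
for i in range(2):
    d=grab('scene','r2');print([c.round(1).tolist() for c,a in lids(d)])
a=cv2.imread('pics/s0.png');b=cv2.imread('pics/r2.png')
cv2.imwrite('pics/fin.png',np.hstack([cv2.resize(a[90:390,90:480],None,fx=1.02,fy=1.02),cv2.resize(b[90:390,90:480],None,fx=1.02,fy=1.02)]))
E
```

```text
[[369.8, 171.2], [323.0, 203.3], [354.4, 204.2], [233.2, 214.5], [209.6, 216.4]]
[[369.7, 171.2], [323.0, 203.2], [354.4, 204.2], [233.2, 214.6], [209.7, 216.4]]
```

View pics/fin.png

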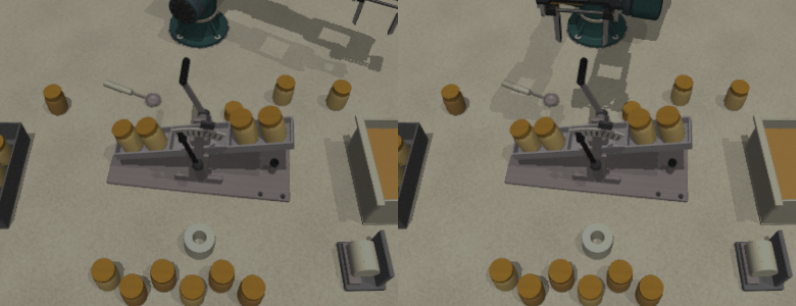

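Before and after match: the carrier is on its right-hand rest, the lever is free, the bystanders have not moved, and the gripper is clear above.

```bash
python3 -c "from bench import robot; print(robot.hand_in())"
```

```text
the job is handed in; nothing more can be done
None
```

The job is done and handed in at about 22 s of the 64 s limit; `hand_in()` reported no verdict.

- **Lift and hold:** I gripped the black lever and lifted the carrier off its right-hand rest. The pointer stayed at the index mark (about 0.115 rad) from t≈7.7 s to 15.1 s. Camera readings of the tilt in that time were 0.112 to 0.142 rad, so the tip stayed within about 4 mm of the mark. Two close-up views showed it right under the mark.
- **Lowering:** The fastest estimated swing was about 0.21 rad/s, against the 0.8 limit. The first touchdown was not fully settled: the carrier lifted again by about 0.02 rad before I eased it down for good at under about 0.1 rad/s.
- **Final checks:** I returned the lever to its natural angle, opened the gripper and backed it off above. The lid positions match the start to about 0.1 px, meaning the carrier is on the right-hand rest. A before/after picture shows the bystanders and the index mark unmoved, and the wrist force was about 0 N.
- **Disagreements:**
  - The first wrist-camera estimate of the handle was about 6 mm off the two-view one, so I corrected it from close by before gripping.
  - The lid positions disagreed with my tilt model by up to 1.7 px at positive tilts. The pointer views still agreed with the tilt.

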